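Hold the refractometer down in its V cradle for a reading

TASK

Pick the hand-held refractometer (the metal tube instrument) up off the chopping board and gently lay it in the two V forks of the reading stand, its square prism head towards the stand's lamp housing and its bare tube in both forks, touching both sides of the V. Then press it down so that the sprung cradle sinks at least half of its travel, and finish while still holding it pressed there. Leave the other kitchen things where they are.

Things in the scene. Friction and masses are not known exactly. Their poses are not given: they have to be found in the camera images.
- scope_mid (a point): Middle of the refractometer's tube, on its axis and near its balance point. Bare round metal tube, 30 mm diameter, 148 mm long (74 mm either way from here). x axis: along the tube towards the square prism head; z up as it lies. It lies level on the board, this point 17 mm above the board's top, kept from rolling by the flat head. Grasp it across the tube.
- scope_prism (a point): Centre of the end face of the prism head, on the tube's axis, 102 mm from scope_mid along +x. The head is 34 x 34 mm across and 28 mm long, with a thin clear plate on top.
- scope: The whole refractometer, loose, about 0.18 kg, 210 mm long; origin 17 mm below scope_mid, axes the same. The end away from the prism head is a round black eyepiece, 34 mm diameter, 34 mm long.
- cradle_seat (a point): Midway between the two V forks of the stand's sprung cradle: where scope_mid is when seated (up to 12 mm off along x still has bare tube in both forks). 83 mm above the table with the cradle up; sinks with it. x axis: along the V towards the lamp housing; z up. Forks are 24 mm long, centred 50 mm either way along x: 76 mm free between them. The cradle's plate is 43 mm below, 60 mm wide.
- stand: Reading stand, fixed; origin on the table straight below cradle_seat, x axis towards the lamp housing. Base plate 90 mm wide, 18 mm thick, from 120 mm behind to 165 mm ahead along x. Lamp housing 70 mm wide, 113 mm high, its face with the round window 125 mm ahead of the origin.
- cradle (a joint): How far the cradle is pressed down, m: 0 up, 0.012 at the bottom stop. It slides straight down on a spring: it starts to move under about 3.2 N, each mm takes 0.8 N more (8 N at half travel, 13 N at the bottom), instrument's weight (about 2 N, which alone does not move it) included.
- fork_lamp (a point): Point on the V line of the fork nearer the lamp, 50 mm from cradle_seat along +x, at the same height; axes as cradle_seat. Each V is 90 degrees, open at the top: flat sides at 45 degrees, apex 21 mm below this point, rims 2 mm below it and 19 mm to either side. The other fork is alike, on the other side. A tube let go in the V rolls down onto both sides by itself.
- board: Wooden chopping board, fixed, 300 x 170 x 20 mm, origin at the centre of its underside; the refractometer lies on it.
- jug: Bystander: glass measuring jug, 110 mm across, 110 mm high, with a handle; origin under its centre.
- pot: Bystander: dark metal pot, 210 mm across, 120 mm high; origin under its centre.
- jar: Bystander: closed jar, 80 mm across, 90 mm high; origin under its centre.
- spoon: Bystander: spoon lying on the table; origin underneath it.
There are look-alikes about, which are no part of the job. Of the things that look like the scope, the larger one is meant.

How it is judged:
By the outcome, as a careful person would: the job done as asked, in the order asked, and still so for the second after the job is handed in, while the arm keeps its last pose, push and grip.
It also fails if it takes over 48 s, if anything falls off the work surface, if the arm or the gripper's body presses on something with over 40 N, if the wrist force passes 120 N, or if a joint passes its speed limit or range.

ROBOT

A 7-joint arm with a two-finger parallel gripper is mounted at the origin on the work surface. World frame = base frame: x ahead of the robot, y to its left, z up, the work surface at z = 0. Lengths are in m, angles in rad, forces in N, time in s.
With the tool pointing down it reaches from about 0.4 to 0.85 m from the base axis. Payload 10.4 kg.
Tool frame: the origin (TCP) lies between the finger pads; the fingertips stand 17 mm ahead of it and the grasp point (between the pads) lies 2 mm behind it; z points along the fingers, y is the direction in which the jaws open and shut (so a half turn about z gives the same grasp; the last joint's range is limited). The gripper opens to 85 mm and grips with 20 to 120 N. Pads are 22 mm wide; open, the fingers measure 114 mm over their backs; the gripper's body (76 mm by 85 mm) begins 54 mm behind the grasp point. The pads swing forward as they close: fully open they stand 13 mm farther back than shut.
Start: joints at [-1.284, 0.332, -0.065, 1.46, 0.022, 1.35, -0.088], TCP at [0.191, 0.595, 0.248] pointing down, gripper open.
Joint ranges: [-2.6, 2.6], [-0.5, 2.12], [-1.47, 1.34], [0.16, 2.42], [-1.27, 4.41], [0.06, 2.06], [-2.6, 2.6]. Speed limits (rad/s): [2.22, 2.22, 2.79, 2.79, 3.14, 3.14, 3.14].

INTERFACE

Orientations are given as a unit quaternion [x, y, z, w].
In Python, from workcell import manip gives the robot as it stands.
- The arm moves only by the tool jog_arm, never from a script. Its argument "steps" is one flat list of numbers, 5 for each row, row after row: the finger opening in m, from 0 to 0.0854, then the shift along the tool's x, y, z in m, then the turn about the tool's z in rad. In form: [gripper, x, y, z, twist, gripper, x, y, z, twist, ...]. A call has exactly 10 rows; each row is the pose to reach, as a shift and turn from the pose commanded when the call began, along the tool's axes at that moment; what a row does not reach only later rows make up. A row lasts 1/10 s, in which the tool goes at most 50 mm and 8.59 degrees, less where a joint would pass 70% of its speed; a pose out of reach is approached as far as the arm can. A call with a gripper value outside its range is refused whole. The fingers move at their own pace and stop on an object; "grip_force" is the grip in N (left out, the last holds). Time passes only in rows, so rows that repeat a pose let the fingers close, or fill a call up. It gives the time, the measured TCP pose, the force and the opening at its end, in the units of the state.
- manip.get_obs(): the state, without advancing time (a new reading comes with each control period).
- manip.camera(name): name is "side" or "top" or "wrist"; returns (picture, depth): 420x560x3 uint8, red, green, blue; 420x560 float32, m along the optical axis (not along the pixel's ray), 0 where there is no reading.
- manip.calibration(name): a dict with "mtx" (3x3 intrinsics, pixels), "world_to_cam" (4x4, takes a point from world to camera coordinates). Camera axes: x right, y down, z forward; pixel columns grow to the right and rows downward; lengths in m; the calibration is good to about 2 mm. A picture is of the moment at which its call begins: read the wrist's pose just before it. calibration takes no time and is no camera call; for the wrist camera it gives the pose at the moment of the call.
- manip.hand_in(): hands the job in, once; it reports no verdict.
The state is a dict: "clock": time; "joint_pos": joint angles; "joint_velocities": joint speeds; "tau": joint torques, N m; "position": TCP position; "ee_rot": TCP orientation; "ft_force": force on the tool from outside, world axes, zero at the start; "torque": the same for the moment, N m; "grip_width": opening from 0.0 (shut) to 1.0 (fully open).
Only numpy, scipy, OpenCV 4.12 (cv2) and the standard library are available. Lean on these libraries where they do the work, as an engineer would, in place of code of your own. Each camera call takes 0.05 s, during which the arm holds its last target.

## Working session

There is one attempt and no reset: what is moved stays moved. The work goes in short steps, Python scripts to look and compute and a tool call to move; the robot and the scene stay as the last step left them, time stands still between calls to the robot, and variables do not carry over. Pictures are saved under pics/ and viewed, and the job is handed in when it is done.

Besides the shell and the picture viewer there is one more tool, called after "Request:" as name(argument=value, ...) on one line, values as JSON. jog_arm: Moves the arm, as the interface text tells. Its arguments: {"type":"object","properties":{"steps":{"type":"array"},"grip_force":{"type":"number"}},"required":["steps"]}

```bash
ls; mkdir -p pics
python3 - <<'E'
from workcell import manip
import cv2,numpy as np
o=manip.get_obs(); print(o)
for n in ["top","side"]:
    p,d=manip.camera(n); cv2.imwrite(f"pics/{n}0.png",p[:,:,::-1]); np.save(f"pics/{n}0.npy",d)
    c=manip.calibration(n); print(n,c)
    np.savez(f"pics/{n}_cal.npz",**{k:np.array(v) for k,v in c.items()})
E
```

```text
pics
{'clock': 0.0, 'joint_pos': array([-1.28361523,  0.3328972 , -0.06470305,  1.46092915,  0.02163302,
        1.34990176, -0.08848155]), 'joint_velocities': array([ 0.00010551, -0.00207536,  0.00149233,  0.0007562 ,  0.00029656,
        0.00106854, -0.00018777]), 'tau': array([-3.97919503e-04, -6.25448442e+01,  4.92306682e-02, -3.91609168e+01,
        1.62539788e-02,  9.97570722e-03, -5.13307907e-05]), 'position': array([0.19043788, 0.59491632, 0.24750593]), 'ee_rot': array([ 1.54247555e-01,  9.88031970e-01, -7.16702778e-04, -6.27761168e-05]), 'ft_force': array([-0.07011113,  0.17032256, -0.45876556]), 'torque': array([ 0.04349223,  0.00915211, -0.05856963]), 'grip_width': 0.9987630476079238}
top {'mtx': array([[515.6284309 ,   0.        , 268.9246817 ],
       [  0.        , 515.6284309 , 199.96910446],
       [  0.        ,   0.        ,   1.        ]]), 'world_to_cam': array([[-2.89773871e-02, -9.99566987e-01, -5.11363236e-03,
         1.16705794e-02],
       [-9.91412697e-01,  2.93928775e-02, -1.27424182e-01,
         5.73295860e-01],
       [ 1.27519310e-01,  1.37730020e-03, -9.91835132e-01,
         1.44934315e+00],
       [ 0.00000000e+00,  0.00000000e+00,  0.00000000e+00,
         1.00000000e+00]])}
side {'mtx': array([[438.22815591,   0.        , 281.46449118],
       [  0.        , 438.22815591, 206.08526383],
       [  0.        ,   0.        ,   1.        ]]), 'world_to_cam': array([[ 0.90683744, -0.42146904, -0.00311617, -0.54646102],
       [-0.2652792 , -0.56500116, -0.7812814 ,  0.18587803],
       [ 0.32752528,  0.70932188, -0.62417118,  1.37132053],
       [ 0.        ,  0.        ,  0.        ,  1.        ]])}
```

View pics/top0.png

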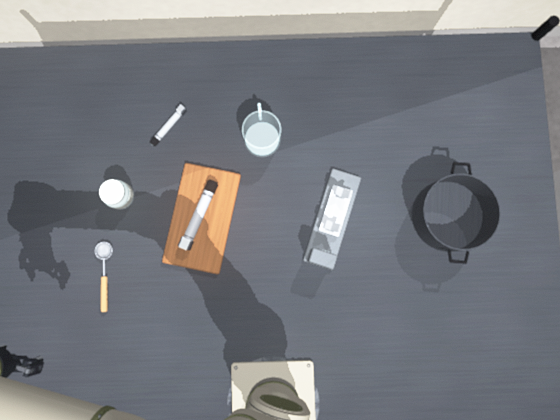

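View pics/side0.png

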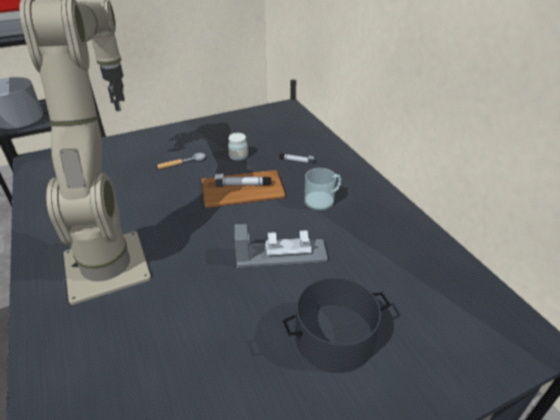

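The top view shows the scope on the board, with its eyepiece near (211,186) and its head near (187,243). The stand is at about (333,218), with the lamp housing towards the robot at (322,257). The smaller look-alike is at (168,124). I'll enlarge these areas.

Run:
```python
import cv2
p=cv2.imread("pics/top0.png")
a=cv2.resize(p[165:265,160:245],None,fx=6,fy=6,interpolation=cv2.INTER_CUBIC); cv2.imwrite("pics/cA.png",a[:600])
a=cv2.resize(p[160:275,295:370],None,fx=5,fy=5,interpolation=cv2.INTER_CUBIC); cv2.imwrite("pics/cB.png",a)
```

```text
(no output)
```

View pics/cA.png

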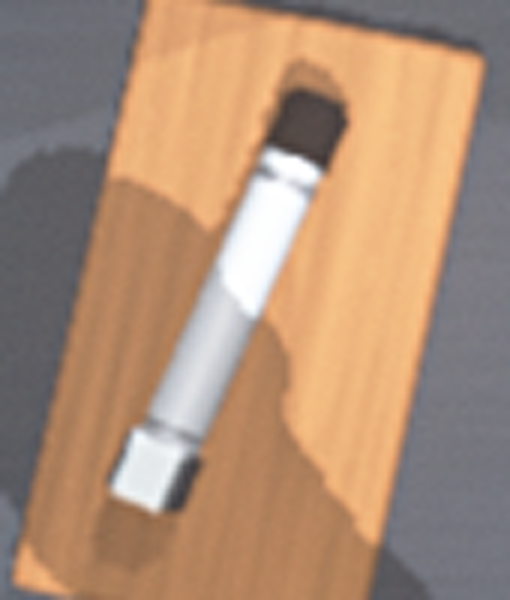

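View pics/cB.png

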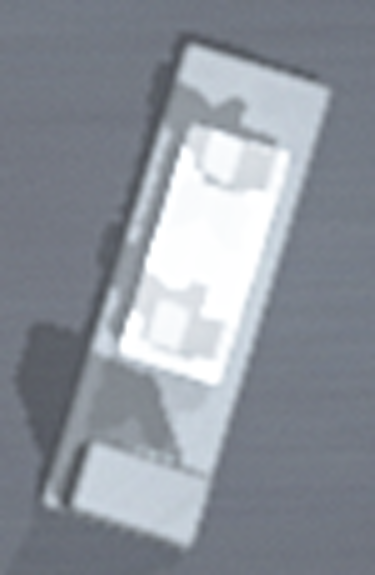

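```bash
cat > h.py <<'E'
import numpy as np,cv2
def cloud(n,tag="0"):
    c=np.load(f"pics/{n}_cal.npz");d=np.load(f"pics/{n}{tag}.npy");K=c["mtx"];T=np.linalg.inv(c["world_to_cam"])
    v,u=np.mgrid[:420,:560];X=np.stack([(u-K[0,2])/K[0,0]*d,(v-K[1,2])/K[1,1]*d,d,np.ones_like(d)],-1)@T.T
    X=X[...,:3];X[d==0]=np.nan
    return X
def ray(n,u,v,z):
    c=np.load(f"pics/{n}_cal.npz");K=c["mtx"];T=np.linalg.inv(c["world_to_cam"])
    r=T[:3,:3]@np.linalg.solve(K,[u,v,1]);o=T[:3,3];return o+r*(z-o[2])/r[2]
E
python3 - <<'E'
from h import *
X=cloud("top")
R=X[165:265,160:245].reshape(-1,3)
print("board z",np.nanmedian(X[200:205,185:192,2]),"table",np.nanmedian(X[290:320,150:200,2]))
m=R[(R[:,2]>0.031)&(R[:,2]<.08)];print(len(m))
def rect(m):
    (c,s,a)=cv2.minAreaRect((m[:,:2]*1000).astype(np.float32));return np.round(c,1),np.round(s,1),a
print("scope",rect(m),m.mean(0),m[:,2].max())
t=m-m.mean(0);w,V=np.linalg.eigh(np.cov(t[:,:2].T));ax=V[:,1];print("axis",ax,np.degrees(np.arctan2(ax[1],ax[0])))
s=t[:,:2]@ax;print(s.min(),s.max())
S=X[155:280,290:375].reshape(-1,3)
l=S[S[:,2]>.1];print("lamp",rect(l),np.median(l[:,2]))
b=S[(S[:,2]>.010)];print("all",rect(b))
# forks
f=S[(S[:,2]>.055)&(S[:,2]<.095)];print("forks",rect(f),len(f),f[:,2].max())
p=S[(S[:,2]>.034)&(S[:,2]<.046)];print("plate",rect(p),np.median(p[:,2]))
# pixel readings
for nm,u,v,z in [("eyetop",160+320/6,165+95/6,.037),]:
    pass
base=np.array([[185,42],[330,92],[195,548],[45,500]])/5+[295,160]
B=[ray("top",*q,.018 if i in(0,1) else .0) for i,q in enumerate(base)];print(np.round(B,4))
E
```

```text
board z 0.02111547514673795 table 0.0004476228024632434
816
scope (array([539.1, 199.5]), array([ 34. , 212.3]), 65.47502136230469) [0.5359997  0.19916934 0.05106766] 0.06674258693483015
axis [-0.90898395  0.41683111] 155.36531678396017
-0.10886685523182273 0.10342058665235494
lamp (array([ 403.7, -145. ]), array([70.7, 41.4]), 70.12701416015625) 0.11268508226427376
all (array([ 532.2, -193.7]), array([323.9, 222.1]), 2.898475170135498)
forks (array([ 492.4, -173.4]), array([ 65. , 227.5]), 70.38766479492188) 334 0.09488178282635662
plate (array([ 496.1, -175.1]), array([ 65.6, 235.4]), 70.3675308227539) 0.04053260125320102
[[ 0.6638 -0.1932  0.018 ]
 [ 0.6315 -0.2768  0.018 ]
 [ 0.3689 -0.1879  0.    ]
 [ 0.3991 -0.102   0.    ]]
```

```bash
cat >> h.py <<'E'
from scipy.spatial.transform import Rotation as Ro
def st():
    from workcell import manip
    o=manip.get_obs();R=Ro.from_quat(o["ee_rot"]).as_matrix()
    print("t%.2f"%o["clock"],"p",np.round(o["position"],4),"yaw %.2f"%np.degrees(np.arctan2(R[1,0],R[0,0])),"z",np.round(R[:,2],3),"F",np.round(o["ft_force"],1),"g %.4f"%(o["grip_width"]*.0854), "j",np.round(o["joint_pos"],2));return o,R
def go(p,yaw=None):
    o,R=st();print("shift",np.round(R.T@(np.array(p)-o["position"]),4))
    if yaw is not None:print("twist %.4f"%np.radians(np.degrees(np.arctan2(R[1,0],R[0,0]))-yaw))
E
python3 - <<'E'
from h import *
go([.5364,.2007,.20],155.4)
X=cloud("top")
S=X[155:280,290:375].reshape(-1,3)
for yaw in (160.1,):
    a=np.radians(yaw);ex=np.array([np.cos(a),np.sin(a)]);ey=np.array([-ex[1],ex[0]])
    o=np.array([.540,-.1943]);s=(S[:,:2]-o)@ex;t=(S[:,:2]-o)@ey
    for i in range(-130,180,10):
        k=(s*1e3>=i)&(s*1e3<i+10)&(abs(t)<.09)
        r=[]
        for lo,hi in((.012,.024),(.034,.046),(.06,.095),(.1,.13)):
            q=k&(S[:,2]>lo)&(S[:,2]<hi); r.append((int(q.sum()),)+(tuple(np.round(1e3*np.array([t[q].min(),t[q].max()]),0)) if q.any() else ()))
        print(i,r)
E
```

```text
t0.10 p [0.1905 0.5949 0.2476] yaw 162.25 z [-0.    -0.001 -1.   ] F [ 0.7 -0.6 -0.5] g 0.0853 j [-1.28  0.33 -0.06  1.46  0.02  1.35 -0.09]
shift [-0.4496 -0.2699  0.048 ]
twist 0.1196
-130 [(1, np.float64(-2.0), np.float64(-2.0)), (0,), (0,), (0,)]
-120 [(81, np.float64(-45.0), np.float64(44.0)), (0,), (0,), (0,)]
-110 [(97, np.float64(-45.0), np.float64(43.0)), (0,), (0,), (0,)]
-100 [(98, np.float64(-46.0), np.float64(51.0)), (0,), (0,), (0,)]
-90 [(93, np.float64(-46.0), np.float64(44.0)), (0,), (0,), (0,)]
-80 [(73, np.float64(-46.0), np.float64(43.0)), (0,), (0,), (0,)]
-70 [(29, np.float64(-60.0), np.float64(44.0)), (20, np.float64(-30.0), np.float64(28.0)), (11, np.float64(-22.0), np.float64(22.0)), (0,)]
-60 [(31, np.float64(-45.0), np.float64(44.0)), (10, np.float64(-30.0), np.float64(29.0)), (59, np.float64(-24.0), np.float64(22.0)), (0,)]
-50 [(30, np.float64(-45.0), np.float64(44.0)), (19, np.float64(-30.0), np.float64(29.0)), (56, np.float64(-25.0), np.float64(23.0)), (0,)]
-40 [(36, np.float64(-46.0), np.float64(44.0)), (62, np.float64(-30.0), np.float64(29.0)), (23, 
[... 1719 characters left out ...]
30 [(13, np.float64(-46.0), np.float64(-35.0)), (1, np.float64(-35.0), np.float64(-35.0)), (2, np.float64(-35.0), np.float64(-35.0)), (99, np.float64(-35.0), np.float64(35.0))]
140 [(12, np.float64(-45.0), np.float64(-36.0)), (1, np.float64(-35.0), np.float64(-35.0)), (4, np.float64(-35.0), np.float64(-35.0)), (99, np.float64(-35.0), np.float64(35.0))]
150 [(11, np.float64(-45.0), np.float64(-35.0)), (0,), (3, np.float64(-35.0), np.float64(-35.0)), (97, np.float64(-35.0), np.float64(34.0))]
160 [(13, np.float64(-43.0), np.float64(42.0)), (5, np.float64(-32.0), np.float64(30.0)), (10, np.float64(-35.0), np.float64(30.0)), (62, np.float64(-35.0), np.float64(35.0))]
170 [(0,), (0,), (0,), (0,)]
```

Request:
jog_arm(steps=[0.0854,-0.045,-0.027,0.005,0.02,0.0854,-0.09,-0.054,0.01,0.04,0.0854,-0.135,-0.081,0.014,0.06,0.0854,-0.18,-0.108,0.019,0.08,0.0854,-0.225,-0.135,0.024,0.1,0.0854,-0.27,-0.162,0.029,0.12,0.0854,-0.315,-0.189,0.034,0.12,0.0854,-0.36,-0.216,0.038,0.12,0.0854,-0.405,-0.243,0.043,0.12,0.0854,-0.4496,-0.2699,0.048,0.12], grip_force=60)

```text
clock: 1.1
position: [0.5199, 0.2193, 0.2025]
ee_rot: [0.213, 0.977, 0.0, -0.0]
ft_force: [0.7, 0.7, 0.3]
grip_width: 1.002
```

Run:
```python
from h import *
from workcell import manip
go([.5364,.2007,.20],155.4)
c=manip.calibration("wrist");np.savez("pics/wrist_cal.npz",**c)
p,d=manip.camera("wrist"); cv2.imwrite("pics/w1.png",p[:,:,::-1]);np.save("pics/wrist1.npy",d)
go([.5364,.2007,.10],155.4)
X=cloud("wrist","1");print(np.nanmin(X[...,2]),np.nanmax(X[...,2]))
```

```text
t1.10 p [0.5199 0.2193 0.2025] yaw 155.38 z [-0.  0. -1.] F [0.7 0.7 0.3] g 0.0856 j [-0.71  0.23  0.27  1.7  -0.06  1.22  0.71]
shift [-0.0228 -0.01    0.0025]
twist -0.0003
t1.15 p [0.5247 0.2105 0.2018] yaw 154.85 z [ 0.002 -0.004 -1.   ] F [ 1.1 -8.2 -1.3] g 0.0852 j [-0.7   0.23  0.28  1.7  -0.06  1.22  0.72]
shift [-0.0144 -0.0037  0.1019]
twist -0.0096
-0.0032405326117341815 0.2805967479829835
```

View pics/w1.png

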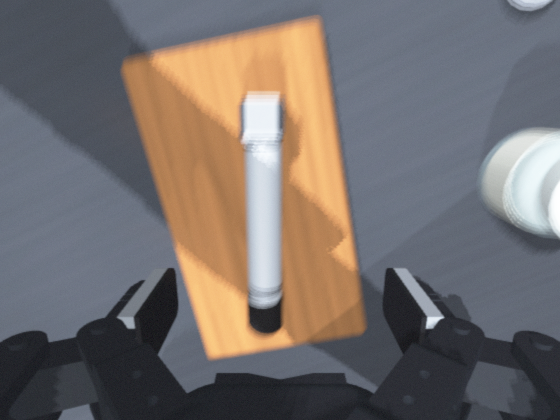

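The wrist view shows the tube upright in the picture, with the head at the top (262,110) and the eyepiece at the bottom (265,315). The arm was still moving, so I'll lower part way and measure again.

Request:
jog_arm(steps=[0.0854,0,0,0.0,0,0.0854,0,0,0.01,0,0.0854,0,0,0.03,0,0.0854,0,0,0.05,0,0.0854,0,0,0.06,0,0.0854,0,0,0.06,0,0.0854,0,0,0.06,0,0.0854,0,0,0.06,0,0.0854,0,0,0.06,0,0.0854,0,0,0.06,0])

```text
clock: 2.15
position: [0.5193, 0.2212, 0.1434]
ee_rot: [0.213, 0.977, 0.0, 0.0]
ft_force: [0.2, 0.2, 0.3]
grip_width: 1.0
```

Run:
```python
from h import *
from workcell import manip
st()
c=manip.calibration("wrist");np.savez("pics/wrist_cal.npz",**c)
p,d=manip.camera("wrist"); cv2.imwrite("pics/w2.png",p[:,:,::-1]);np.save("pics/wrist2.npy",d)
p,d=manip.camera("top"); cv2.imwrite("pics/top2.png",p[:,:,::-1])
X=cloud("wrist","2").reshape(-1,3)
a=np.radians(155.4);ex=np.array([np.cos(a),np.sin(a)]);ey=np.array([-ex[1],ex[0]])
s=(X[:,:2]-[.5364,.2007])@ex;t=(X[:,:2]-[.5364,.2007])@ey
for i in range(-115,115,8):
    q=(s*1e3>=i)&(s*1e3<i+8)&(abs(t)<.03)&(X[:,2]>.032)&(X[:,2]<.07)
    if q.any(): print(i,q.sum(),np.round(1e3*np.array([t[q].min(),t[q].max(),s[q].min(),s[q].max()]),1),np.round(np.percentile(X[q,2],95),4))
```

```text
t2.15 p [0.5193 0.2212 0.1434] yaw 155.38 z [ 0.001  0.001 -1.   ] F [0.2 0.2 0.3] g 0.0854 j [-0.7   0.28  0.26  1.77 -0.08  1.1   0.72]
-107 61 [ -13.8   18.2 -103.5  -99. ] 0.0519
-99 345 [-13.8  19.  -98.9 -91. ] 0.0538
-91 369 [-13.8  18.7 -91.  -83. ] 0.0537
-83 391 [-13.8  18.4 -83.  -75. ] 0.0538
-75 473 [-13.8  18.9 -75.  -67. ] 0.0529
-67 373 [-12.2  17.5 -67.  -59. ] 0.0524
-59 379 [-12.2  16.9 -59.  -51. ] 0.0522
-51 385 [-12.2  16.8 -51.  -43. ] 0.0521
-43 388 [-12.2  16.4 -43.  -35. ] 0.0522
-35 408 [-12.2  17.1 -35.  -27. ] 0.052
-27 419 [-12.2  16.8 -27.  -19. ] 0.052
-19 423 [-12.2  16.4 -19.  -11. ] 0.052
-11 443 [-12.2  17.  -11.   -3. ] 0.052
-3 460 [-12.2  16.7  -3.    5. ] 0.0521
5 459 [-12.2  16.3   5.   12.9] 0.0521
13 478 [-12.2  17.1  13.   21. ] 0.0521
21 493 [-12.1  16.6  21.   29. ] 0.0521
29 502 [-12.1  17.1  29.   37. ] 0.0523
37 528 [-12.1  16.8  37.   45. ] 0.0521
45 541 [-12.1  16.5  45.   53. ] 0.0522
53 552 [-12.1  16.9  53.   61. ] 0.0522
61 586 [-12.8  17.2  61.   69. ] 0.0523
69 556 [-14.5  19.   69.   76.8] 0.0624
77 788 [-14.5  19.3  77.   84.9] 0.0621
85 832 [-14.5  19.3  85.1  93. ] 0.061
93 802 [-14.5  19.3  93.5 100.8] 0.0598
101 335 [-14.4  19.  101.2 104.6] 0.059
```

View pics/w2.png

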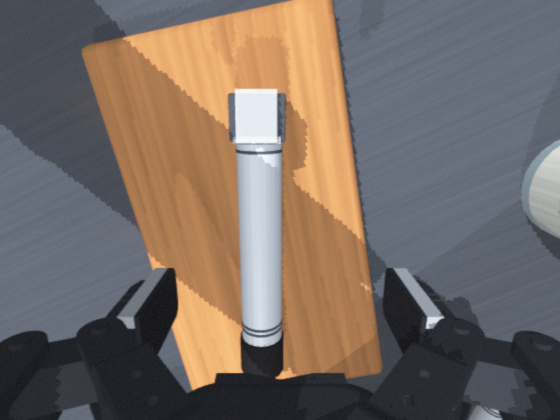

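Run:
```python
from h import *
go([.5345,.2002,.041],155.4)
```

```text
t2.25 p [0.5192 0.2211 0.1431] yaw 155.37 z [ 0.  0. -1.] F [-0.7  0.2  0.8] g 0.0851 j [-0.7   0.28  0.26  1.77 -0.08  1.1   0.72]
shift [-0.0226 -0.0127  0.1021]
twist -0.0005
```

Request:
jog_arm(steps=[0.0854,-0.012,-0.006,0.01,0,0.0854,-0.0226,-0.0127,0.025,0,0.0854,-0.0226,-0.0127,0.045,0,0.0854,-0.0226,-0.0127,0.065,0,0.0854,-0.0226,-0.0127,0.08,0,0.0854,-0.0226,-0.0127,0.09,0,0.0854,-0.0226,-0.0127,0.097,0,0.0854,-0.0226,-0.0127,0.1,0,0.0854,-0.0226,-0.0127,0.102,0,0.0854,-0.0226,-0.0127,0.102,0])

```text
clock: 3.25
position: [0.5345, 0.2003, 0.0411]
ee_rot: [0.213, 0.977, 0.0, 0.0]
ft_force: [-0.7, -0.6, -0.4]
grip_width: 0.999
```

Run:
```python
from h import *
go([.5345,.2002,.041],155.4)
from workcell import manip
p,d=manip.camera("wrist"); cv2.imwrite("pics/w3.png",p[:,:,::-1])
p,d=manip.camera("side"); cv2.imwrite("pics/s3.png",cv2.resize(p[120:240,160:320,::-1],None,fx=4,fy=4,interpolation=cv2.INTER_CUBIC))
```

```text
t3.25 p [0.5345 0.2003 0.0411] yaw 155.38 z [ 0.001  0.    -1.   ] F [-0.7 -0.6 -0.4] g 0.0854 j [-0.65  0.42  0.25  1.83 -0.13  0.91  0.8 ]
shift [-0.     -0.0001  0.0001]
twist -0.0003
```

View pics/w3.png

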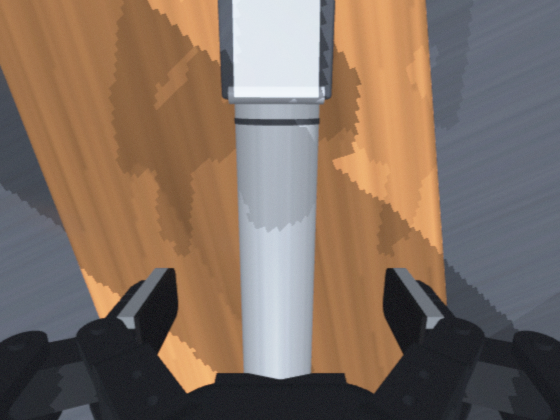

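View pics/s3.png

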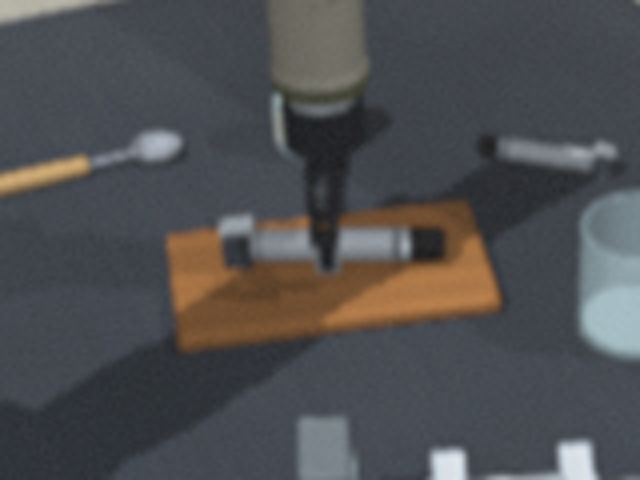

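The tube is centred at about column 278 and the fingers at about 280, with the jaws at mid-tube. I'll close them.

Request:
jog_arm(steps=[0.06,0,0,0,0,0.045,0,0,0,0,0.035,0,0,0,0,0.02,0,0,0,0,0.02,0,0,0,0,0.02,0,0,0,0,0.02,0,0,0,0,0.02,0,0,0,0,0.02,0,0,0,0,0.02,0,0,0,0], grip_force=60)

```text
clock: 4.35
position: [0.5345, 0.2003, 0.0412]
ee_rot: [0.213, 0.977, 0.0, 0.0]
ft_force: [-1.0, -0.3, 6.4]
grip_width: 0.327
```

Run:
```python
from h import *
st()
```

```text
t4.35 p [0.5345 0.2003 0.0412] yaw 155.38 z [ 0.  0. -1.] F [-1.  -0.3  6.4] g 0.0279 j [-0.65  0.42  0.25  1.83 -0.13  0.91  0.8 ]
```

Request:
jog_arm(steps=[0.02,0,0,-0.003,0,0.02,0,0,-0.01,0,0.02,0,0,-0.02,0,0.02,0,0,-0.035,0,0.02,0,0,-0.055,0,0.02,0,0,-0.075,0,0.02,0,0,-0.095,0,0.02,0,0,-0.11,0,0.02,0,0,-0.12,0,0.02,0,0,-0.12,0])

```text
clock: 5.35
position: [0.5349, 0.2004, 0.1624]
ee_rot: [0.213, 0.977, 0.001, 0.001]
ft_force: [0.8, 0.8, -2.4]
grip_width: 0.327
```

Run:
```python
from h import *
from workcell import manip
go([.5402,-.1936,.16],160.1)
c=manip.calibration("wrist");np.savez("pics/wrist_cal.npz",**c)
p,d=manip.camera("wrist"); cv2.imwrite("pics/w4.png",p[:,:,::-1]);np.save("pics/wrist4.npy",d)
p,d=manip.camera("side"); cv2.imwrite("pics/s4.png",cv2.resize(p[100:240,160:320,::-1],None,fx=4,fy=4,interpolation=cv2.INTER_CUBIC))
```

```text
t5.35 p [0.5349 0.2004 0.1624] yaw 155.37 z [ 0.002  0.001 -1.   ] F [ 0.8  0.8 -2.4] g 0.0279 j [-0.67  0.28  0.28  1.73 -0.08  1.14  0.77]
shift [-0.169  -0.356   0.0019]
twist -0.0825
```

View pics/w4.png

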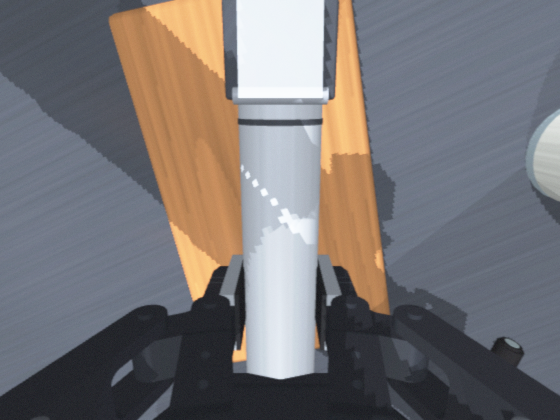

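View pics/s4.png

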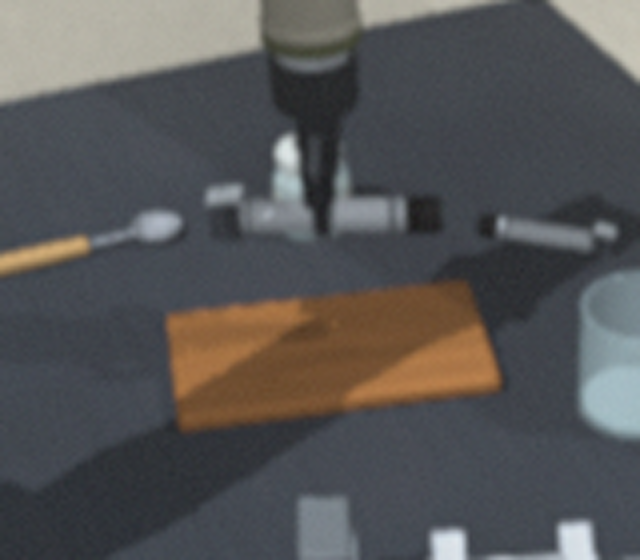

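It's held level, with the head pointing along tool +x. Next I measure the tube in the tool frame.

Run:
```python
from h import *
X=cloud("wrist","4").reshape(-1,3)
o,R=st()
P=(X-[.5349,.2004,.1624])@R
q0=(abs(P[:,1])<.03)&(abs(P[:,2])<.03)
for i in range(-10,115,8):
    q=q0&(P[:,0]*1e3>=i)&(P[:,0]*1e3<i+8)
    if q.any(): print(i,q.sum(),np.round(1e3*np.array([P[q,1].min(),P[q,1].max(),np.percentile(P[q,2],5),P[q,2].min(),P[q,0].max()]),1))
```

```text
t5.45 p [0.534  0.2    0.1603] yaw 155.38 z [-0.001 -0.    -1.   ] F [-0.3 -0.  -2.4] g 0.0283 j [-0.67  0.28  0.28  1.73 -0.08  1.14  0.77]
-10 1816 [-15.7  16.3 -24.6 -29.6  -2. ]
-2 2468 [-29.9  29.9 -24.9 -29.9   6. ]
6 4300 [-30.   29.9 -29.1 -30.   14. ]
14 1506 [-14.5  15.  -10.8 -11.7  22. ]
22 1573 [-14.4  14.7 -10.9 -12.   30. ]
30 1680 [-14.4  15.  -10.8 -12.2  38. ]
38 1765 [-14.5  15.  -10.8 -12.1  46. ]
46 1865 [-14.5  14.8 -10.8 -12.   54. ]
54 1986 [-14.6  15.  -10.8 -11.9  62. ]
62 2144 [-14.7  15.2 -11.  -12.3  70. ]
70 2925 [-16.9  17.1 -21.1 -22.4  78. ]
78 3294 [-16.9  17.4 -20.4 -21.8  86. ]
86 3506 [-16.8  17.3 -19.2 -20.6  94. ]
94 2395 [-16.9  17.2 -18.2 -19.4 100.6]
```

Request:
jog_arm(steps=[0.02,-0.008,-0.018,0,-0.01,0.02,-0.025,-0.053,0,-0.03,0.02,-0.042,-0.089,0,-0.05,0.02,-0.059,-0.124,0,-0.07,0.02,-0.076,-0.16,0,-0.0825,0.02,-0.093,-0.196,0,-0.0825,0.02,-0.11,-0.231,0,-0.0825,0.02,-0.127,-0.267,0,-0.0825,0.02,-0.144,-0.303,0,-0.0825,0.02,-0.16,-0.338,0,-0.0825])

```text
clock: 6.45
position: [0.5381, -0.1754, 0.1597]
ee_rot: [0.173, 0.985, -0.0, -0.001]
ft_force: [0.5, -0.7, -1.7]
grip_width: 0.328
```

Run:
```python
from h import *
go([.5402,-.1936,.14],160.1)
```

```text
t6.45 p [ 0.5381 -0.1754  0.1597] yaw 160.09 z [-0.002  0.    -1.   ] F [ 0.5 -0.7 -1.7] g 0.0280 j [-0.18  0.29  0.49  1.75 -0.15  1.14  1.58]
shift [-0.0082 -0.0164  0.0197]
twist -0.0001
```

Request:
jog_arm(steps=[0.02,-0.003,-0.006,0,0,0.02,-0.006,-0.012,0.004,0,0.02,-0.0082,-0.017,0.01,0,0.02,-0.0082,-0.017,0.015,0,0.02,-0.0082,-0.017,0.02,0,0.02,-0.0082,-0.017,0.02,0,0.02,-0.0082,-0.017,0.02,0,0.02,-0.0082,-0.017,0.02,0,0.02,-0.0082,-0.017,0.02,0,0.02,-0.0082,-0.017,0.02,0])

```text
clock: 7.45
position: [0.5409, -0.1926, 0.141]
ee_rot: [0.173, 0.985, 0.0, 0.0]
ft_force: [0.0, 0.0, -2.0]
grip_width: 0.332
```

Run:
```python
from h import *
from workcell import manip
go([.5402,-.1936,.1],160.1)
c=manip.calibration("wrist");np.savez("pics/wrist_cal.npz",**c)
p,d=manip.camera("wrist"); cv2.imwrite("pics/w5.png",p[:,:,::-1]);np.save("pics/wrist5.npy",d)
p,d=manip.camera("top"); cv2.imwrite("pics/t5.png",cv2.resize(p[150:290,280:390,::-1],None,fx=4,fy=4,interpolation=cv2.INTER_CUBIC));np.save("pics/top5.npy",d)
p,d=manip.camera("side"); cv2.imwrite("pics/s5.png",cv2.resize(p[150:290,200:360,::-1],None,fx=4,fy=4,interpolation=cv2.INTER_CUBIC))
```

```text
t7.45 p [ 0.5409 -0.1926  0.141 ] yaw 160.10 z [ 0.  0. -1.] F [ 0.  0. -2.] g 0.0283 j [-0.15  0.32  0.5   1.75 -0.17  1.11  1.62]
shift [ 0.0003 -0.0012  0.041 ]
twist 0.0001
```

View pics/w5.png

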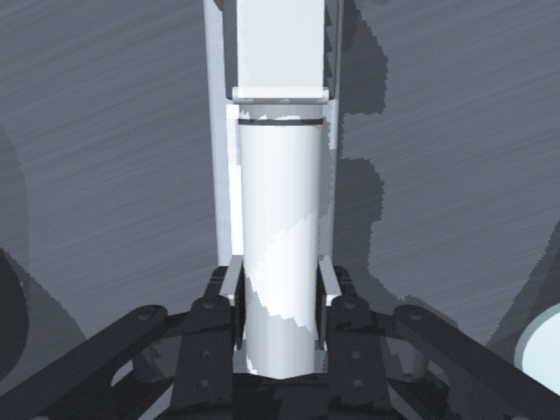

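View pics/s5.png

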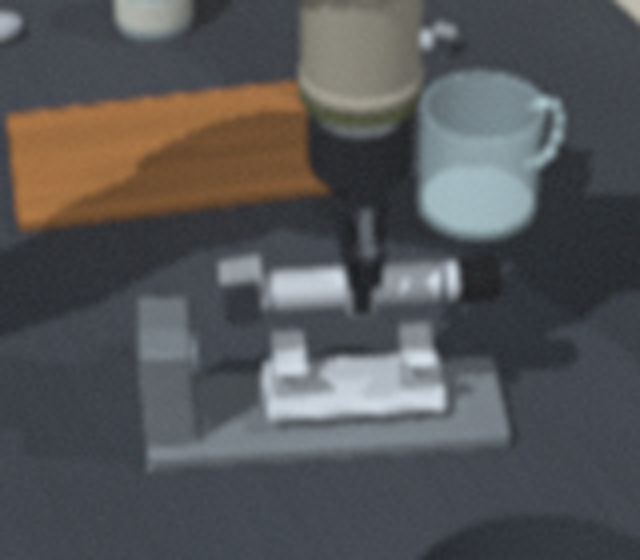

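View pics/t5.png

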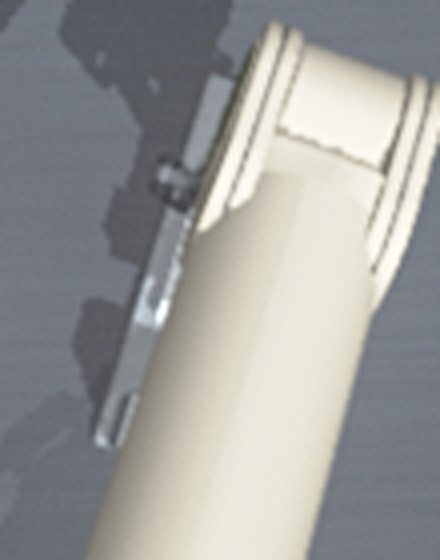

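In the side view the tube sits above both forks with the head towards the lamp. Now the lateral alignment from the wrist depth.

Run:
```python
from h import *
X=cloud("wrist","5").reshape(-1,3)
o,R=st()
P=(X-[.5409,-.1926,.141])@R
for i in range(10,200,10):
    k=(P[:,0]*1e3>=i)&(P[:,0]*1e3<i+10)&(abs(P[:,1])<.07)
    r=[]
    for lo,hi in((.011,.026),(.034,.046),(.06,.085),(.1,.118),(.12,.175)):
        q=k&(X[:,2]>lo)&(X[:,2]<hi);r.append((int(q.sum()),)+(tuple(np.round(1e3*np.array([P[q,1].min(),P[q,1].max()])).astype(int)) if q.any() else ()))
    print(i,r)
```

```text
t7.60 p [ 0.5408 -0.1926  0.1409] yaw 160.10 z [ 0.  0. -1.] F [ 0.   0.5 -3.2] g 0.0280 j [-0.15  0.32  0.5   1.75 -0.17  1.11  1.62]
10 [(420, np.int64(-49), np.int64(40)), (169, np.int64(-34), np.int64(-26)), (0,), (0,), (4310, np.int64(-46), np.int64(47))]
20 [(433, np.int64(-49), np.int64(41)), (171, np.int64(-34), np.int64(-26)), (0,), (0,), (1965, np.int64(-14), np.int64(15))]
30 [(443, np.int64(-49), np.int64(41)), (79, np.int64(-34), np.int64(-26)), (0,), (0,), (2097, np.int64(-14), np.int64(15))]
40 [(450, np.int64(-49), np.int64(41)), (7, np.int64(-34), np.int64(-34)), (203, np.int64(-28), np.int64(-22)), (0,), (2265, np.int64(-14), np.int64(15))]
50 [(479, np.int64(-49), np.int64(41)), (9, np.int64(-34), np.int64(-34)), (232, np.int64(-28), np.int64(-21)), (0,), (2429, np.int64(-14), np.int64(15))]
60 [(478, np.int64(-49), np.int64(41)), (137, np.int64(-34), np.int64(-26)), (105, np.int64(-28), np.int64(-22)), (0,), (2641, np.int64(-15), np.int64(15))]
70 [(430, np.int64(-49), np.int64(41)), (41, np.int64(-34), np.int64(-26)), (0,), (0,), (3725, np.int64(-17), np.int64(17))]
80 [(343, np.int64(-50), np.int64(41)), (0,), (0,), (0,), (4239, np.int64(-17), np.int64(17))]
90 [(345, np.int64(-49), np.int64(41)), (0,), (0,), (0,), (4131, np.int64(-17), np.int64(17))]
100 [(362, np.int64(-49), np.int64(41)), (0,), (0,), (0,), (10, np.int64(-16), np.int64(16))]
110 [(380, np.int64(-49), np.int64(41)), (0,), (0,), (0,), (0,)]
120 [(386, np.int64(-49), np.int64(41)), (36, np.int64(-38), np.int64(-33)), (0,), (0,), (0,)]
130 [(163, np.int64(-49), np.int64(40)), (0,), (0,), (0,), (0,)]
140 [(0,), (0,), (0,), (0,), (0,)]
150 [(0,), (0,), (0,), (0,), (0,)]
160 [(0,), (0,), (0,), (0,), (0,)]
170 [(0,), (0,), (0,), (0,), (0,)]
180 [(0,), (0,), (0,), (0,), (0,)]
190 [(0,), (0,), (0,), (0,), (0,)]
```

Request:
jog_arm(steps=[0.02,0.0025,-0.0027,0.002,0,0.02,0.0025,-0.0027,0.008,0,0.02,0.0025,-0.0027,0.016,0,0.02,0.0025,-0.0027,0.024,0,0.02,0.0025,-0.0027,0.031,0,0.02,0.0025,-0.0027,0.037,0,0.02,0.0025,-0.0027,0.041,0,0.02,0.0025,-0.0027,0.044,0,0.02,0.0025,-0.0027,0.045,0,0.02,0.0025,-0.0027,0.045,0])

```text
clock: 8.6
position: [0.5376, -0.1943, 0.0958]
ee_rot: [0.173, 0.985, 0.0, 0.0]
ft_force: [-0.4, 0.3, -1.8]
grip_width: 0.328
```

Run:
```python
from h import *
from workcell import manip
o,R=st();print(R.T@o["ft_force"],o["torque"])
c=manip.calibration("wrist");np.savez("pics/wrist_cal.npz",**c)
p,d=manip.camera("wrist"); cv2.imwrite("pics/w6.png",p[:,:,::-1]);np.save("pics/wrist6.npy",d)
p,d=manip.camera("side"); cv2.imwrite("pics/s6.png",cv2.resize(p[170:290,200:360,::-1],None,fx=5,fy=5,interpolation=cv2.INTER_CUBIC))
```

```text
t8.60 p [ 0.5376 -0.1943  0.0958] yaw 160.10 z [ 0.  0. -1.] F [-0.4  0.3 -1.8] g 0.0280 j [-0.13  0.37  0.48  1.8  -0.2   1.02  1.65]
[0.46486871 0.11624192 1.78821857] [ 0.03507968 -0.02651855 -0.01312374]
```

View pics/w6.png

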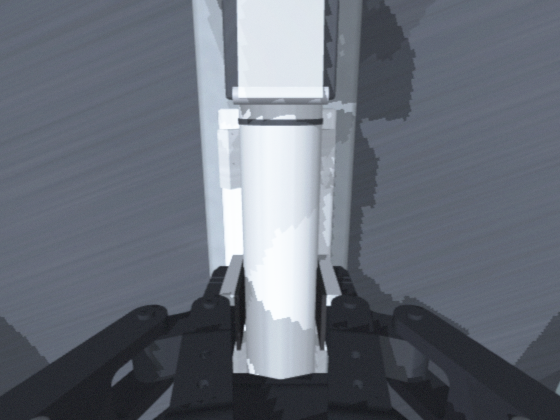

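View pics/s6.png

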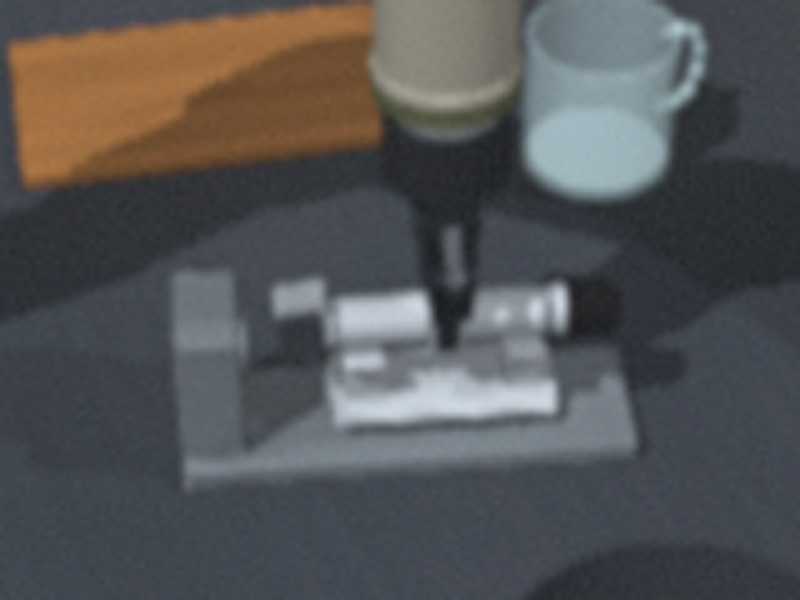

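Run:
```python
from h import *
X=cloud("wrist","6").reshape(-1,3)
o,R=st()
P=(X-[.5376,-.1943,.0958])@R
for i in range(12,140,8):
    k=(P[:,0]*1e3>=i)&(P[:,0]*1e3<i+8)&(abs(P[:,1])<.07)
    r=[]
    for lo,hi in((.011,.026),(.034,.046),(.065,.083),(.085,.13)):
        q=k&(X[:,2]>lo)&(X[:,2]<hi);r.append((int(q.sum()),)+(tuple(np.round(1e3*np.array([P[q,1].min(),P[q,1].max()]),1)) if q.any() else ()))
    print(i,*[[float(y) for y in x] for x in r])
q=(P[:,1]<-.021)&(P[:,1]>-.028)&(X[:,2]>.065)&(X[:,2]<.083)&(P[:,0]>.012);print(P[q,0].min(),P[q,0].max(),np.median(X[q,2]))
```

```text
t8.70 p [ 0.5377 -0.1943  0.096 ] yaw 160.10 z [ 0.  0. -1.] F [ 0.3  0.2 -2.1] g 0.0279 j [-0.13  0.37  0.48  1.8  -0.2   1.02  1.65]
12 [466.0, -46.5, 43.8] [448.0, -31.4, 28.5] [0.0] [1830.0, -42.0, 42.5]
20 [470.0, -46.4, 43.5] [465.0, -31.5, 28.6] [0.0] [1553.0, -14.4, 14.8]
28 [464.0, -46.5, 43.7] [61.0, -31.3, 28.5] [0.0] [1641.0, -14.5, 15.0]
36 [493.0, -46.5, 43.2] [0.0] [477.0, -25.5, 22.7] [1759.0, -14.6, 15.0]
44 [506.0, -46.3, 43.5] [2.0, 28.6, 28.6] [670.0, -25.4, 22.7] [1835.0, -14.4, 14.7]
52 [515.0, -46.4, 43.7] [3.0, -31.4, 28.4] [709.0, -25.4, 22.8] [1958.0, -14.6, 15.0]
60 [577.0, -46.2, 43.5] [528.0, -31.4, 28.7] [212.0, -25.2, 22.5] [2079.0, -14.9, 15.3]
68 [892.0, -46.5, 43.5] [131.0, -30.7, 28.0] [0.0] [2685.0, -16.7, 17.1]
76 [749.0, -46.5, 43.7] [0.0] [0.0] [3272.0, -16.9, 17.3]
84 [797.0, -46.5, 43.4] [0.0] [0.0] [3461.0, -16.9, 17.3]
92 [812.0, -46.7, 43.4] [0.0] [0.0] [3257.0, -17.0, 17.4]
100 [851.0, -46.6, 43.3] [0.0] [0.0] [16.0, -16.9, 16.7]
108 [876.0, -46.7, 43.3] [0.0] [0.0] [0.0]
116 [895.0, -46.7, 43.4] [0.0] [0.0] [0.0]
124 [2.0, -46.2, 36.2] [0.0] [0.0] [0.0]
132 [0.0] [0.0] [0.0] [0.0]
0.03766680933263205 0.0619311256862882 0.07810392105518135
```

Request:
jog_arm(steps=[0.02,0,-0.0015,0,0,0.02,0,-0.0015,0.001,0,0.02,0,-0.0015,0.002,0,0.02,0,-0.0015,0.003,0,0.02,0,-0.0015,0.004,0,0.02,0,-0.0015,0.005,0,0.02,0,-0.0015,0.006,0,0.02,0,-0.0015,0.007,0,0.02,0,-0.0015,0.007,0,0.02,0,-0.0015,0.007,0])

```text
clock: 9.7
position: [0.537, -0.1957, 0.0887]
ee_rot: [0.173, 0.985, 0.0, -0.0]
ft_force: [-0.3, -0.8, -2.4]
grip_width: 0.326
```

Run:
```python
from h import *
o,R=st();print(R.T@o["ft_force"],R.T@o["torque"])
```

```text
t9.70 p [ 0.537  -0.1957  0.0887] yaw 160.10 z [-0.  0. -1.] F [-0.3 -0.8 -2.4] g 0.0279 j [-0.13  0.38  0.48  1.8  -0.21  1.    1.66]
[ 0.00982217 -0.89753469  2.43476299] [0.0448307  0.00485095 0.01954628]
```

Request:
jog_arm(steps=[0.02,0,0,0.0005,0,0.02,0,0,0.0005,0,0.02,0,0,0.001,0,0.02,0,0,0.001,0,0.02,0,0,0.0015,0,0.02,0,0,0.0015,0,0.02,0,0,0.002,0,0.02,0,0,0.002,0,0.02,0,0,0.002,0,0.02,0,0,0.002,0])

```text
clock: 10.7
position: [0.5371, -0.1957, 0.0869]
ee_rot: [0.173, 0.985, 0.0, 0.0]
ft_force: [-0.4, 0.4, 0.8]
grip_width: 0.329
```

```bash
cat > f.py <<'E'
from h import *
from workcell import manip
o,R=st();print(np.round(R.T@o["ft_force"],2),np.round(R.T@o["torque"],3))
E
python3 f.py
```

```text
t10.70 p [ 0.5371 -0.1957  0.0869] yaw 160.10 z [ 0.  0. -1.] F [-0.4  0.4  0.8] g 0.0281 j [-0.13  0.39  0.48  1.81 -0.21  1.    1.66]
[ 0.51  0.21 -0.76] [ 0.022  0.231 -0.083]
```

Request:
jog_arm(steps=[0.02,0,0,0.0005,0,0.02,0,0,0.001,0,0.02,0,0,0.0015,0,0.02,0,0,0.002,0,0.02,0,0,0.0025,0,0.02,0,0,0.003,0,0.02,0,0,0.0035,0,0.02,0,0,0.004,0,0.02,0,0,0.004,0,0.02,0,0,0.004,0])

```text
clock: 11.7
position: [0.5371, -0.1956, 0.0829]
ee_rot: [0.173, 0.985, 0.0, 0.0]
ft_force: [-0.2, 0.7, 4.1]
grip_width: 0.331
```

```bash
python3 f.py
```

```text
t11.70 p [ 0.5371 -0.1956  0.0829] yaw 160.10 z [ 0.  0. -1.] F [-0.2  0.7  4.1] g 0.0283 j [-0.13  0.39  0.48  1.81 -0.21  0.99  1.66]
[ 0.46  0.61 -4.13] [-0.061  0.189 -0.087]
```

Request:
jog_arm(steps=[0.02,0,0,0.0005,0,0.02,0,0,0.001,0,0.02,0,0,0.0015,0,0.02,0,0,0.002,0,0.02,0,0,0.0025,0,0.02,0,0,0.003,0,0.02,0,0,0.004,0,0.02,0,0,0.005,0,0.02,0,0,0.005,0,0.02,0,0,0.005,0])

```text
clock: 12.7
position: [0.5371, -0.1957, 0.0781]
ee_rot: [0.173, 0.985, 0.0, 0.0]
ft_force: [-1.5, 0.7, 9.0]
grip_width: 0.328
```

```bash
python3 f.py
python3 - <<'E'
from h import *
from workcell import manip
c=manip.calibration("wrist");np.savez("pics/wrist_cal.npz",**c)
o,R=st()
p,d=manip.camera("wrist"); cv2.imwrite("pics/w7.png",p[:,:,::-1]);np.save("pics/wrist7.npy",d)
p,d=manip.camera("side"); cv2.imwrite("pics/s7.png",cv2.resize(p[170:290,200:360,::-1],None,fx=5,fy=5,interpolation=cv2.INTER_CUBIC))
X=cloud("wrist","7").reshape(-1,3)
P=(X-o["position"])@R
for i in range(12,110,8):
    k=(P[:,0]*1e3>=i)&(P[:,0]*1e3<i+8)&(abs(P[:,1])<.035)
    q=k&(abs(P[:,1])<.02)&(P[:,2]<0)&(P[:,2]>-.03);f=k&(P[:,2]>.0)&(P[:,2]<.02)
    print(i,[np.round(1e3*np.array([P[m,1].min(),P[m,1].max(),np.percentile(P[m,2],5)]),1) for m in (q,f) if m.any()])
    g=k&(P[:,2]>.025)&(P[:,2]<.06); print(np.round(np.median(X[g,2]),4) if g.any() else "")
E
```

```text
t12.70 p [ 0.5371 -0.1957  0.0781] yaw 160.10 z [ 0.  0. -1.] F [-1.5  0.7  9. ] g 0.0280 j [-0.12  0.4   0.48  1.81 -0.22  0.98  1.66]
[ 1.63  0.18 -9.05] [-0.081  0.595 -0.096]
t12.70 p [ 0.5371 -0.1957  0.0781] yaw 160.10 z [ 0.  0. -1.] F [-1.5  0.7  9. ] g 0.0280 j [-0.12  0.4   0.48  1.81 -0.22  0.98  1.66]
12 [array([-20. ,  19.9, -11.1]), array([-14.5,  15. ,   0.1])]
0.0305
20 [array([-14. ,  14.6, -11. ]), array([-14.6,  14.9,   0.1])]
0.0305
28 [array([-13.9,  14.5, -10.9]), array([-14.5,  15. ,   0.2])]
0.0299
36 [array([-14.1,  14.5, -11. ]), array([-24. ,  24.1,   5.4])]
0.0185
44 [array([-14.1,  14.4, -11.1]), array([-24. ,  24.2,   5.9])]
0.0185
52 [array([-14.3,  14.7, -11. ]), array([-24. ,  24.3,   5.9])]
0.0186
60 [array([-14.6,  14.9, -11.2]), array([-23.7,  24.2,   0.9])]
0.0305
68 [array([-16.7,  17.1, -21.2]), array([-14.7,  14.7,   0.1])]
0.0193
76 [array([-16.9,  17.2, -20.9])]
0.0185
84 [array([-16.9,  17.3, -19.7])]
0.0185
92 [array([-17.2,  17.2, -18.7])]
0.0185
100 [array([-16.4,  16.8, -12.3])]
0.0185
108 []
0.0185
```

View pics/w7.png

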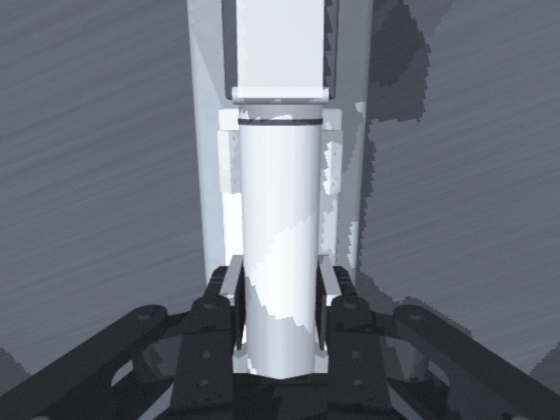

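View pics/s7.png

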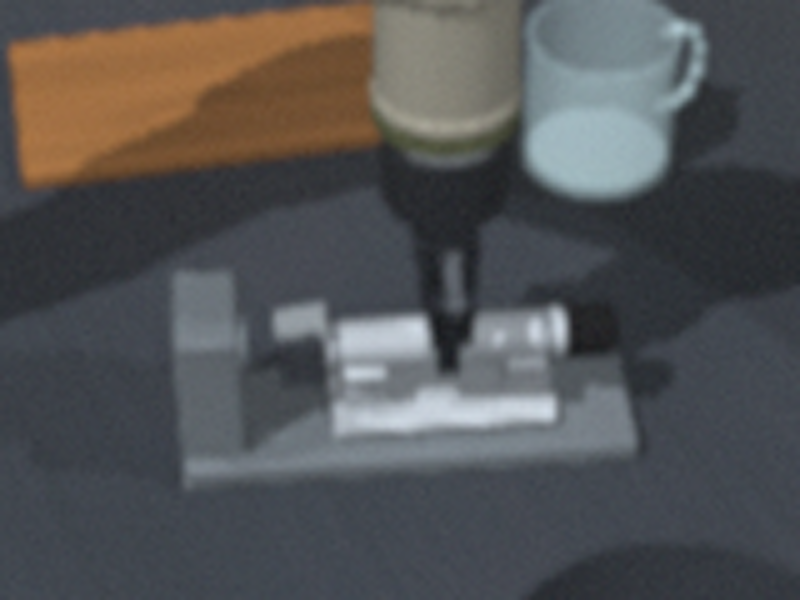

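The tube is laterally centred in the V: the fork sides are at ±24.1 mm and the tube at ±14.5 mm. The cradle plate has sunk about 9.5 mm. However, the moment suggests most of the load is on the lamp fork. I'll ease it up, let the tube settle freely in the forks, then regrip and press again.

Request:
jog_arm(steps=[0.02,0,0,-0.0015,0,0.02,0,0,-0.003,0,0.02,0,0,-0.0045,0,0.02,0,0,-0.006,0,0.02,0,0,-0.007,0,0.02,0,0,-0.008,0,0.02,0,0,-0.0085,0,0.02,0,0,-0.009,0,0.02,0,0,-0.009,0,0.02,0,0,-0.009,0])

```text
clock: 13.8
position: [0.5371, -0.1957, 0.0867]
ee_rot: [0.173, 0.985, 0.0, 0.0]
ft_force: [1.2, 0.1, 1.6]
grip_width: 0.327
```

```bash
python3 f.py
```

```text
t13.80 p [ 0.5371 -0.1957  0.0867] yaw 160.10 z [ 0.  0. -1.] F [1.2 0.1 1.6] g 0.0280 j [-0.13  0.39  0.48  1.81 -0.21  1.    1.66]
[-1.09  0.53 -1.64] [-0.074 -0.186 -0.071]
```

Request:
jog_arm(steps=[0.031,0,0,0,0,0.033,0,0,0,0,0.036,0,0,0,0,0.04,0,0,0,0,0.042,0,0,0,0,0.042,0,0,0,0,0.042,0,0,0,0,0.042,0,0,0,0,0.042,0,0,0,0,0.042,0,0,0,0])

```text
clock: 14.8
position: [0.537, -0.1957, 0.0868]
ee_rot: [0.173, 0.985, 0.0, -0.0]
ft_force: [-0.9, 0.3, -0.0]
grip_width: 0.492
```

```bash
python3 f.py;  python3 - <<'E'
from h import *
from workcell import manip
c=manip.calibration("wrist");np.savez("pics/wrist_cal.npz",**c)
o,R=st()
p,d=manip.camera("wrist"); cv2.imwrite("pics/w8.png",p[:,:,::-1]);np.save("pics/wrist8.npy",d)
X=cloud("wrist","8").reshape(-1,3)
P=(X-o["position"])@R
for i in range(12,110,8):
    k=(P[:,0]*1e3>=i)&(P[:,0]*1e3<i+8)&(abs(P[:,1])<.035)
    q=k&(abs(P[:,1])<.02)&(P[:,2]<0)&(P[:,2]>-.03);f=k&(P[:,2]>.0)&(P[:,2]<.02)
    print(i,[np.round(1e3*np.array([P[m,1].min(),P[m,1].max(),np.percentile(P[m,2],5)]),1) for m in (q,f) if m.any()])
E
```

```text
t14.80 p [ 0.537  -0.1957  0.0868] yaw 160.10 z [ 0.  0. -1.] F [-0.9  0.3 -0. ] g 0.0420 j [-0.13  0.39  0.48  1.81 -0.21  1.    1.66]
[ 0.92 -0.02  0.03] [ 0.043 -0.022  0.005]
t14.80 p [ 0.537  -0.1957  0.0868] yaw 160.10 z [ 0.  0. -1.] F [-0.9  0.3 -0. ] g 0.0420 j [-0.13  0.39  0.48  1.81 -0.21  1.    1.66]
12 [array([-14. ,  14.7, -11.5]), array([-14.5,  14.9,   0.1])]
20 [array([-14.2,  14.8, -11.5]), array([-14.6,  14.9,   0. ])]
28 [array([-14.3,  14.6, -11.6]), array([-14.4,  15. ,   0.1])]
36 [array([-14.3,  14.7, -11.6]), array([-23.9,  24.3,   5.7])]
44 [array([-14.3,  14.5, -11.6]), array([-23.9,  24.4,   5.6])]
52 [array([-14.3,  14.5, -11.6]), array([-24. ,  24.2,   5.6])]
60 [array([-14.6,  14.6, -11.7]), array([-23.7,  24.2,   0.7])]
68 [array([-16.9,  17.1, -21.7]), array([-14.6,  14.6,   0.3])]
76 [array([-17. ,  17.2, -21.4])]
84 [array([-17.1,  17.2, -20.3])]
92 [array([-17.1,  17.2, -19.2])]
100 [array([-16.6, -13.5, -12.1])]
108 []
```

View pics/w8.png

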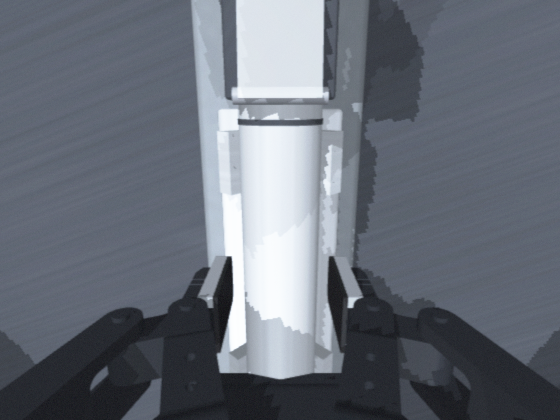

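The tube now rests freely in the V, centred to about 0.1 mm, with the jaws clear of it. I'll regrip and press.

Request:
jog_arm(steps=[0.036,0,0,0,0,0.032,0,0,0,0,0.028,0,0,0,0,0.02,0,0,0,0,0.02,0,0,0,0,0.02,0,0,0,0,0.02,0,0,0,0,0.02,0,0,0,0,0.02,0,0,0,0,0.02,0,0,0,0], grip_force=60)

```text
clock: 15.85
position: [0.537, -0.1957, 0.0868]
ee_rot: [0.173, 0.985, 0.0, 0.0]
ft_force: [-0.4, 0.4, 2.0]
grip_width: 0.33
```

```bash
python3 f.py
```

```text
t15.85 p [ 0.537  -0.1957  0.0868] yaw 160.10 z [ 0.  0. -1.] F [-0.4  0.4  2. ] g 0.0282 j [-0.13  0.39  0.48  1.81 -0.21  1.    1.66]
[ 0.5   0.2  -1.97] [-0.022  0.066 -0.023]
```

Request:
jog_arm(steps=[0.02,0,0,0.001,0,0.02,0,0,0.002,0,0.02,0,0,0.003,0,0.02,0,0,0.004,0,0.02,0,0,0.005,0,0.02,0,0,0.006,0,0.02,0,0,0.0065,0,0.02,0,0,0.007,0,0.02,0,0,0.007,0,0.02,0,0,0.007,0])

```text
clock: 16.85
position: [0.5371, -0.1957, 0.08]
ee_rot: [0.173, 0.985, 0.0, 0.0]
ft_force: [-2.7, 1.3, 7.1]
grip_width: 0.33
```

```bash
python3 f.py
```

```text
t16.85 p [ 0.5371 -0.1957  0.08  ] yaw 160.10 z [ 0.  0. -1.] F [-2.7  1.3  7.1] g 0.0282 j [-0.13  0.4   0.48  1.81 -0.21  0.99  1.66]
[ 2.99  0.3  -7.08] [-0.084  0.608 -0.059]
```

Request:
jog_arm(steps=[0.02,0,0,0.0005,0,0.02,0,0,0.001,0,0.02,0,0,0.0015,0,0.02,0,0,0.002,0,0.02,0,0,0.002,0,0.02,0,0,0.002,0,0.02,0,0,0.002,0,0.02,0,0,0.002,0,0.02,0,0,0.002,0,0.02,0,0,0.002,0])

```text
clock: 17.85
position: [0.5371, -0.1957, 0.0782]
ee_rot: [0.173, 0.985, 0.0, 0.0]
ft_force: [-2.4, 0.8, 8.6]
grip_width: 0.329
```

```bash
python3 f.py;  python3 - <<'E'
from h import *
from workcell import manip
c=manip.calibration("wrist");np.savez("pics/wrist_cal.npz",**c)
o,R=st()
p,d=manip.camera("wrist"); cv2.imwrite("pics/w9.png",p[:,:,::-1]);np.save("pics/wrist9.npy",d)
q,_=manip.camera("side"); cv2.imwrite("pics/s9.png",cv2.resize(q[120:330,140:400,::-1],None,fx=2.8,fy=2.8,interpolation=cv2.INTER_CUBIC))
X=cloud("wrist","9").reshape(-1,3)
P=(X-o["position"])@R
for i in range(12,110,8):
    k=(P[:,0]*1e3>=i)&(P[:,0]*1e3<i+8)&(abs(P[:,1])<.035)
    q=k&(abs(P[:,1])<.02)&(P[:,2]<0)&(P[:,2]>-.03);f=k&(P[:,2]>.0)&(P[:,2]<.02);g=k&(P[:,2]>.025)&(P[:,2]<.06)
    print(i,[np.round(1e3*np.array([P[m,1].min(),P[m,1].max(),np.percentile(P[m,2],5)]),1) for m in (q,f) if m.any()],np.median(X[g,2]))
E
python3 f.py
```

```text
t17.85 p [ 0.5371 -0.1957  0.0782] yaw 160.10 z [ 0.  0. -1.] F [-2.4  0.8  8.6] g 0.0281 j [-0.12  0.4   0.48  1.81 -0.22  0.98  1.66]
[ 2.49 -0.08 -8.62] [-0.105  0.756 -0.087]
t17.85 p [ 0.5371 -0.1957  0.0782] yaw 160.10 z [ 0.  0. -1.] F [-2.4  0.8  8.6] g 0.0281 j [-0.12  0.4   0.48  1.81 -0.22  0.98  1.66]
12 [array([-19.9,  19.8, -11.3]), array([-14.6,  15. ,   0.1])] 0.03076725970827056
20 [array([-14.1,  14.6, -11.2]), array([-14.5,  14.8,   0.1])] 0.030783291297307766
28 [array([-14.3,  14.7, -11.3]), array([-14.5,  15. ,   0.1])] 0.02975361528303358
36 [array([-14.4,  14.5, -11.3]), array([-24.1,  24.3,   5.4])] 0.018450154333271074
44 [array([-14.3,  14.5, -11.3]), array([-23.9,  24.2,   5.9])] 0.018439377742398205
52 [array([-14.2,  14.6, -11.3]), array([-24. ,  24.3,   5.7])] 0.018704346114587336
60 [array([-14.6,  14.6, -11.4]), array([-23.8,  24.3,   0.5])] 0.030746579619681608
68 [array([-17. ,  17.1, -21.5]), array([-14.8,  14.6,   0.2])] 0.019399298138213533
76 [array([-17. ,  17.2, -21.1])] 0.01851294150222335
84 [array([-16.9,  17.2, -20.1])] 0.01850688908333073
92 [array([-17.2,  17.1, -18.9])] 0.018523866519131432
100 [array([-16.6,  16.1, -12.2])] 0.018485432452350334
108 [] 0.018500762813130456
t17.95 p [ 0.5371 -0.1957  0.0781] yaw 160.10 z [ 0.  0. -1.] F [-2.6  2.   8.9] g 0.0278 j [-0.12  0.4   0.48  1.81 -0.22  0.98  1.66]
[ 3.1   1.   -8.91] [-0.029  0.741 -0.049]
```

View pics/s9.png

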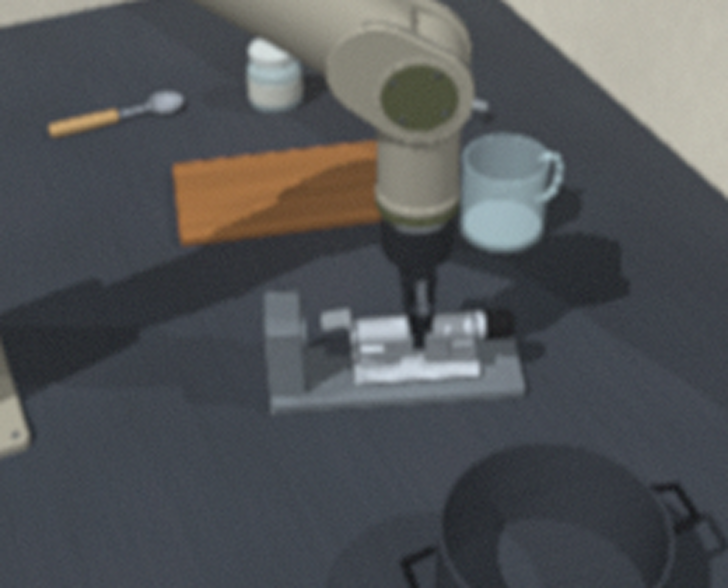

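Pressed about 9 mm and stable. There is about 3 N along the tube, so I'll nudge along it by 0.5 mm. That relieves the force and separates the axial contribution from the fork balance in the moment.

Request:
jog_arm(steps=[0.02,0.0002,0,0,0,0.02,0.0004,0,0,0,0.02,0.0005,0,0,0,0.02,0.0005,0,0,0,0.02,0.0005,0,0,0,0.02,0.0005,0,0,0,0.02,0.0005,0,0,0,0.02,0.0005,0,0,0,0.02,0.0005,0,0,0,0.02,0.0005,0,0,0])

```text
clock: 18.95
position: [0.5371, -0.1957, 0.0784]
ee_rot: [0.173, 0.985, 0.0, 0.001]
ft_force: [-1.9, 1.4, 8.4]
grip_width: 0.331
```

```bash
python3 f.py
```

```text
t18.95 p [ 0.5371 -0.1957  0.0784] yaw 160.10 z [ 0.001 -0.    -1.   ] F [-1.9  1.4  8.4] g 0.0283 j [-0.13  0.4   0.48  1.81 -0.22  0.98  1.66]
[ 2.21  0.68 -8.4 ] [-0.067  0.427 -0.057]
```

Request:
jog_arm(steps=[0.02,0.0003,0,0,0,0.02,0.0006,0,0,0,0.02,0.0008,0,0,0,0.02,0.0008,0,0,0,0.02,0.0008,0,0,0,0.02,0.0008,0,0,0,0.02,0.0008,0,0,0,0.02,0.0008,0,0,0,0.02,0.0008,0,0,0,0.02,0.0008,0,0,0])

```text
clock: 19.95
position: [0.537, -0.1957, 0.0787]
ee_rot: [0.173, 0.985, -0.0, 0.001]
ft_force: [0.5, 0.1, 6.8]
grip_width: 0.332
```

```bash
python3 f.py
```

```text
t19.95 p [ 0.537  -0.1957  0.0787] yaw 160.10 z [ 0.003 -0.001 -1.   ] F [0.5 0.1 6.8] g 0.0284 j [-0.13  0.4   0.48  1.81 -0.21  0.98  1.66]
[-0.45  0.27 -6.81] [-0.075 -0.116 -0.05 ]
```

With the axial force gone the moment is near zero, which points to an even load on both forks. I'll press 1 mm further for margin.

Request:
jog_arm(steps=[0.02,-0.0002,0,0.0003,0,0.02,-0.0003,0,0.0006,0,0.02,-0.0003,0,0.001,0,0.02,-0.0003,0,0.001,0,0.02,-0.0003,0,0.001,0,0.02,-0.0003,0,0.001,0,0.02,-0.0003,0,0.001,0,0.02,-0.0003,0,0.001,0,0.02,-0.0003,0,0.001,0,0.02,-0.0003,0,0.001,0])

```text
clock: 20.95
position: [0.537, -0.1957, 0.0776]
ee_rot: [0.173, 0.985, -0.0, 0.001]
ft_force: [-0.0, 0.2, 9.2]
grip_width: 0.332
```

```bash
python3 f.py;  python3 - <<'E'
from h import *
from workcell import manip
c=manip.calibration("wrist");np.savez("pics/wrist_cal.npz",**c)
o,R=st()
p,d=manip.camera("wrist"); cv2.imwrite("pics/w10.png",p[:,:,::-1]);np.save("pics/wrist10.npy",d)
q,_=manip.camera("side"); cv2.imwrite("pics/s10.png",cv2.resize(q[170:290,200:360,::-1],None,fx=5,fy=5,interpolation=cv2.INTER_CUBIC))
X=cloud("wrist","10").reshape(-1,3)
P=(X-o["position"])@R
for i in range(12,100,12):
    k=(P[:,0]*1e3>=i)&(P[:,0]*1e3<i+12)&(abs(P[:,1])<.035)
    q=k&(abs(P[:,1])<.02)&(P[:,2]<0)&(P[:,2]>-.03);g=k&(P[:,2]>.025)&(P[:,2]<.06)
    print(i,np.round([P[q,1].min(),P[q,1].max(),np.percentile(X[q,2],95),np.median(X[g,2])],4))
E
python3 f.py
```

```text
t20.95 p [ 0.537  -0.1957  0.0776] yaw 160.10 z [ 0.002 -0.    -1.   ] F [-0.   0.2  9.2] g 0.0284 j [-0.13  0.4   0.48  1.81 -0.22  0.98  1.66]
[ 0.08  0.19 -9.16] [-0.099  0.234 -0.008]
t20.95 p [ 0.537  -0.1957  0.0776] yaw 160.10 z [ 0.002 -0.    -1.   ] F [-0.   0.2  9.2] g 0.0284 j [-0.13  0.4   0.48  1.81 -0.22  0.98  1.66]
12 [-0.0199  0.0199  0.089   0.0302]
24 [-0.0143  0.0146  0.0889  0.03  ]
36 [-0.0143  0.0147  0.0889  0.0181]
48 [-0.0143  0.0145  0.089   0.018 ]
60 [-0.0146  0.0146  0.0952  0.0299]
72 [-0.017   0.0172  0.099   0.0181]
84 [-0.017   0.0171  0.0975  0.018 ]
96 [-0.0173  0.0173  0.0962  0.0181]
t21.05 p [ 0.537  -0.1956  0.0776] yaw 160.10 z [ 0.002 -0.    -1.   ] F [-0.9  0.9  8.7] g 0.0281 j [-0.13  0.4   0.48  1.81 -0.22  0.98  1.66]
[ 1.17  0.58 -8.68] [-0.061  0.15  -0.051]
```

View pics/s10.png

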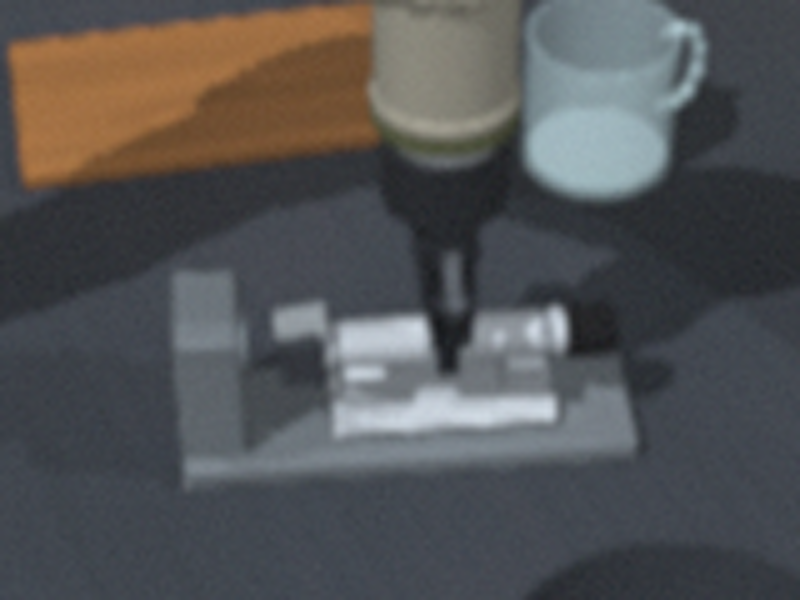

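```bash
python3 -c "
from workcell import manip
print(manip.hand_in())"
```

```text
the job is handed in; nothing more can be done
None
```

I laid the refractometer in both V forks with its prism head towards the lamp housing. I handed the job in at about 21 s, still gripping it and holding it pressed.

**How it went:** After a first press, the moment reading hinted that the lamp-side fork carried most of the load. I eased it up, let the tube settle freely in the V, regripped it and pressed again.

**Cradle travel:** It has sunk about 9 to 10 mm of its 12 mm, where 6 mm was needed. Three readings roughly agree:

| Reading | Travel |
|---|---|
| How far the tool went down | 9.2 mm |
| Cradle plate height from depth, about 40.5 mm before and 30 mm now | about 10 mm |
| Force on the cradle, about 11 N, converted with the spring figures | about 9.6 mm |

**Seating:** When last measured, the tube was within about 0.1 mm of the fork centre. In the final check it was level to 0.1 mm, and the sideways force was about 0.5 N.

**Less certain:**
- **Fork balance:** The moment readings are noisy, and I had to estimate the sensor's reference point to read them. They fit roughly equal load on both forks but don't prove it. The final moment was about 0.2 N m.
- **Tool tilt:** The tool ended tilted by about 0.1°.
- **Camera disagreement:** The top and wrist cameras first disagreed by 2 to 3 mm sideways, which I resolved with close-range wrist depth.

I saw no contact with the other kitchen things in the pictures I took.

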